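# Peel the top tray off a sticky stack and present it over the tube rack

### The job

The pressed-steel sample trays cling together in their stack. Take the top one by the upright tab on its corner and peel it off: raise that corner a few centimetres first while the diagonally opposite corner stays down on the stack, so that the other trays stay standing where they are. Then present the tray, level and empty, with its middle above the middle of the tube rack and at least 15 cm above the worktop, touching nothing but the gripper, and finish while still holding it there; leave everything else where it stands.

Things in the scene. Friction and masses are not known exactly. Their poses are not given: they have to be found in the camera images.
- top_tray: uppermost tray, the only one with a tab: pressed steel, 170 (x) x 120 (y) mm over its 14 mm wide flat rim, 0.11 kg. Origin: middle of its floor's underside, z up, rim top at z = 15 mm. Sits with 2 mm play in the next tray on 6 mm bumps under the rim corners. Three corners cling, each letting go at about 2 N when raised 6 mm; the tab corner is free. Grip firmly (40 N or more) lest it sags.
- tray_tab (a point): centre of the steel tab standing upright on the top tray's rim at its corner (-x, +y): (-73, 48, 30) mm in the tray's frame, 70 mm above the worktop when seated. The tab is 9 mm thick, 22 mm long, 30 mm tall (15 mm above and below this point, foot on the rim); its length runs along the tray's (-1, +1, 0), and the two flat faces to pinch look along (1, 1, 0) and (-1, -1, 0).
- tray_far_corner (a point): underside of the top tray's stacking bump at the corner (+x, -y), diagonally across from the tab: (75, -50, 7) mm in the tray's frame; the tray tips about it when peeled. Seated, it is 47 mm above the worktop.
- tray_stack: the five nested trays below the top one, same outline 170 x 120 mm, stuck to one another as one loose body of 1.0 kg, its rim 47 mm high, standing free on the worktop. Origin at the middle of its underside, on the worktop; axes parallel to those of the seated top tray, whose origin lies 40 mm above this one.
- tube_rack: moulded tube rack, 86 (x) x 225 (y) mm, 55 mm high, with tubes standing in it up to 90 mm above the worktop; loose, 0.5 kg. Origin at the middle of its underside, z up. Stack and rack may stand either side of one another.
- sample_cup_1: bystander: clear open cup, 50 mm across, 87 mm high; origin at the middle of its underside
- sample_cup_2: bystander: another such cup, 50 mm across, 87 mm high; origin at the middle of its underside
- timer: bystander: bench timer lying flat, 58 x 66 x 18 mm; origin at the middle of its underside
- cup_lid: bystander: loose round cup lid, 52 mm across, 17 mm high; origin at the middle of its underside

How it is judged (in metres and radians):
On the way, in this order (a step that is already met when the one before it is completed fails the run):
1. the top tray's tab corner is raised at least 20 mm from its seat while the opposite corner is still down on the stack (within 6 mm) (z of tray_tab in the frame of tray_stack above 0.09 m and z of tray_far_corner in the frame of tray_stack below 0.053 m), for 0.1 s.
2. the top tray is clear off the stack: its far corner at least 40 mm above its seat too, not touching the stack (z of tray_far_corner in the frame of tray_stack above 0.087 m and contact force between top_tray and tray_stack below 0.1 N), for 0.1 s.
At the end, for the whole second after the job is handed in: The gripper still pinches the top tray (over 2 N); it is still, at least 0.15 m above the worktop, level within 0.3 rad, its middle within 80 mm (horizontally) of the rack's, touching neither stack nor rack; stack and rack stand upright within 20 mm of where they stood (height (world z) of top_tray above 0.15 m and angle between top_tray's own z axis and vertical below 0.3 rad and horizontal distance between top_tray and tube_rack below 0.08 m and contact force between the fingers and top_tray above 2 N and contact force between top_tray and tray_stack below 0.1 N and contact force between top_tray and tube_rack below 0.1 N and linear speed of top_tray below 0.03 m/s and distance of each of tray_stack, tube_rack from where it was at the start of the episode below 0.02 m and angle between each of tray_stack, tube_rack's own z axis and vertical below 0.05 rad); the arm keeps its last pose, push and grip.
It fails at once if the rest of the stack is lifted, tipped or dragged away (more than 30 mm or 0.25 rad) (distance of tray_stack from where it was at the start of the episode above 0.03 m or angle between tray_stack's own z axis and vertical above 0.25 rad).
It fails at once if the tube rack is knocked away or over (more than 30 mm or 0.25 rad) (distance of tube_rack from where it was at the start of the episode above 0.03 m or angle between tube_rack's own z axis and vertical above 0.25 rad).
It fails at once if a bystander is knocked more than 40 mm from its place (distance of any of sample_cup_1, sample_cup_2, timer, cup_lid from where it was at the start of the episode above 0.04 m).
It also fails if it takes over 42 s, if anything falls off the work surface, if the arm or the gripper's body presses on something with over 40 N, if the wrist force passes 120 N, or if a joint passes its speed limit or range.

### The arm

A 6-joint arm with a two-finger parallel gripper is mounted at the origin on a cart in front of the work surface, level with it; the furniture and walls round the work are solid. World frame = base frame: x ahead of the robot, y to its left, z up, the work surface at z = 0. Lengths are in m, angles in degrees, forces in N, time in s.
With the tool pointing down it reaches from about 0.375 to 0.9 m from the base axis. Payload 3.1 kg.
Tool frame: the origin (TCP) lies on the centre line of the jaws, within the pads' length; the fingertips stand 25 mm ahead of it and the grasp point (between the pads) lies 6 mm ahead of it; y points along the fingers, x is the direction in which the jaws open and shut, and the axes are right-handed (so a half turn about y gives the same grasp; the last joint's range is limited). The gripper opens to 87 mm and grips with 3 to 60 N. Pads are 19 mm wide; open, the fingers measure 117 mm over their backs; the gripper's body (75 mm by 190 mm) begins 51 mm behind the grasp point.
Start: joints at [66.205, 30.224, 82.088, -0, 67.689, -10.227], TCP at [0.147, 0.608, 0.214] pointing down, gripper open.
Joint ranges: [-176.69, 176.69], [-43.24, 126.21], [12.49, 139.97], [-82, 262], [0, 151.66], [-163.58, 163.58]. Speed limits (degrees/s): [159.86, 159.86, 180, 180, 180, 180].

### API

Orientations are given as a 3x3 rotation matrix whose columns are the frame's x, y, z axes.
In Python, from rig import * gives the robot as it stands.
- The arm moves only by the tool play_rows, never from a script. Its argument "commands" is a list of rows, each a list of 2 entries, a list of its own where there are three numbers: the shift along the world's x, y, z in m, then the turn, a rotation vector about the world's x, y, z in rad. A call has 1 to 10 rows; each row is the pose to reach, as a shift and turn from the pose commanded when the call began; what a row does not reach only later rows make up. A row lasts 1/8 s, in which the tool goes at most 62.5 mm and 10.7 degrees, less where a joint would pass 70% of its speed; a pose out of reach is approached as far as the arm can. A call with a gripper value outside its range is refused whole. "gripper" is the finger opening in m, from 0 to 0.087, set as the call begins (left out, the last holds). The fingers move at their own pace and stop on an object; the grip force is fixed at half the most. Time passes only in rows, so rows that repeat a pose let the fingers close. It gives the time, the measured TCP pose, the force and the opening at its end, in the units of the state.
- read_state(): the state, without advancing time (a new reading comes with each control period).
- capture(name): name is "scene" or "top" or "wrist"; returns a dict with "frame" (400x640x3 uint8, red, green, blue), "depth" (400x640 float32, m along the optical axis (not along the pixel's ray), 0 where there is no reading), "mtx" (3x3 intrinsics, pixels), "dist_coeffs" ([k1, k2, p1, p2, k3] as OpenCV has them; the pictures are not rectified), "cam_to_world" (4x4, takes a point from camera to world coordinates); the wrist camera has in their place "hand_eye" (4x4, takes a point from camera to tool coordinates, whose origin is the TCP and whose axes are the tool frame's). Camera axes: x right, y down, z forward; pixel columns grow to the right and rows downward; lengths in m; the calibration is good to about 2 mm. A picture is of the moment at which its call begins: read the wrist's pose just before it.
- hand_in(): hands the job in, once; it reports no verdict.
The state is a dict: "time_s": time; "joint_positions": joint angles; "qvel": joint speeds; "tau": joint torques, N m; "position": TCP position; "tcp_rot": TCP orientation; "force": force on the tool from outside, world axes, zero at the start; "moment": the same for the moment, N m; "opening": opening from 0.0 (shut) to 1.0 (fully open).
Only numpy, scipy, OpenCV 4.12 (cv2) and the standard library are available. Lean on these libraries where they do the work, as an engineer would, in place of code of your own. Each camera call takes 0.05 s, during which the arm holds its last target. There are 200 camera calls.

## Working session

There is one attempt and no reset: what is moved stays moved. The work goes in short steps, Python scripts to look and compute and a tool call to move; the robot and the scene stay as the last step left them, time stands still between calls to the robot, and variables do not carry over. Pictures are saved under pics/ and viewed, about 8 in all and at most 12, crops included, and the job is handed in when it is done.

Besides the shell and the picture viewer there is one more tool, called after "Call:" in YAML: its name, and indented under it one key for each argument. play_rows: Moves the arm, as the interface text tells. Its arguments: {"type":"object","properties":{"commands":{"type":"array"},"gripper":{"type":"number"}},"required":["commands"]}

```bash
mkdir -p pics; python3 - <<'E'
from rig import *
import cv2,numpy as np,pickle
s=read_state();print(s['time_s'],s['position'],s['tcp_rot'],s['force'])
d={n:capture(n) for n in("scene","top")}
pickle.dump(d,open('d.pkl','wb'))
for n in d: cv2.imwrite(f'pics/{n}.png',d[n]['frame'][:,:,::-1]); print(n,d[n]['cam_to_world'].round(3).tolist(),d[n]['mtx'].tolist(),d[n]['dist_coeffs'])
E
```

```text
0.0 [0.14630202 0.60685131 0.21265444] [[ 2.34614782e-01 -8.63449330e-04 -9.72088041e-01]
 [ 9.72085993e-01 -2.02817287e-03  2.34616089e-01]
 [-2.17414169e-03 -9.99997570e-01  3.63507664e-04]] [-0.11968944 -0.0578408   0.10147907]
scene [[0.495, -0.661, 0.564, -0.023], [-0.869, -0.381, 0.317, -0.236], [0.005, -0.647, -0.763, 0.853], [0.0, 0.0, 0.0, 1.0]] [[376.7165719579831, 0.0, 313.9556053513038], [0.0, 376.7165719579831, 196.42759272189804], [0.0, 0.0, 1.0]] [0.00276814 0.         0.         0.         0.        ]
top [[0.013, -0.993, 0.119, 0.395], [-1.0, -0.014, -0.012, 0.1], [0.014, -0.119, -0.993, 1.193], [0.0, 0.0, 0.0, 1.0]] [[367.9971558736971, 0.0, 316.88478468806267], [0.0, 367.9971558736971, 197.1292878483696], [0.0, 0.0, 1.0]] [-0.05566509  0.          0.          0.          0.        ]
```

View pics/top.png

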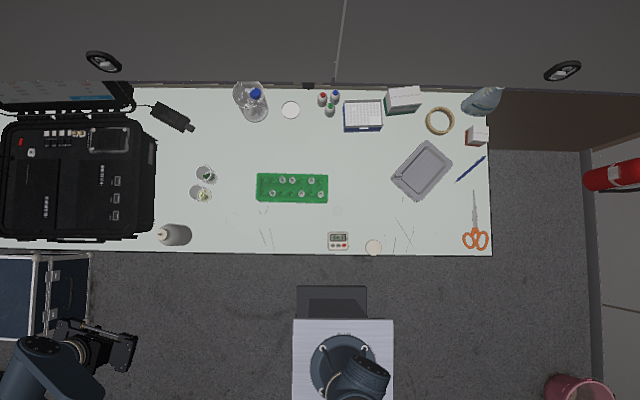

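View pics/scene.png

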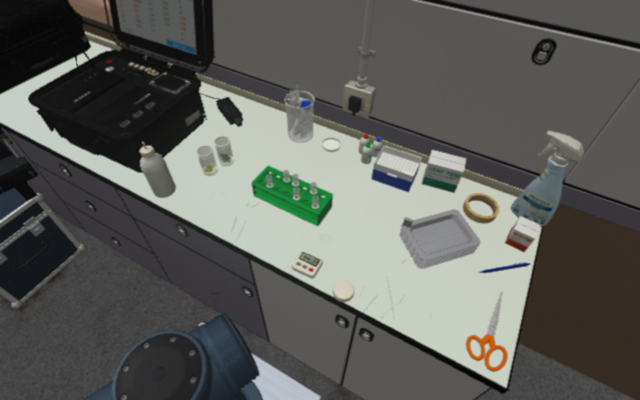

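The top view shows the tray stack at about (422,170) and the green rack at (292,188). In the scene view the tab is near (408,222). I'll measure these with depth and colour.

```bash
cat > h.py <<'E'
import numpy as np,cv2
def cloud(c,T=None):
    T=c['cam_to_world'] if T is None else T
    h,w=c['depth'].shape
    uv=np.stack(np.meshgrid(np.arange(w),np.arange(h)),-1).reshape(-1,1,2).astype(np.float64)
    n=cv2.undistortPoints(uv,c['mtx'],np.array(c['dist_coeffs'],float)).reshape(h,w,2)
    P=np.dstack([n,np.ones((h,w))])*c['depth'][...,None]
    return P@T[:3,:3].T+T[:3,3]
E
python3 - <<'E'
import pickle,numpy as np,cv2
from h import *
d=pickle.load(open('d.pkl','rb'))
for n in d:
    c=d[n];W=cloud(c);f=c['frame'].astype(int);ok=c['depth']>0
    Z=W[...,2];reg=ok&(W[...,0]>.35)&(W[...,0]<.75)
    tb=reg&(abs(Z)<.015);print(n,'table z',np.median(Z[tb]))
    t=reg&(Z>.03)&(Z<.1)&(W[...,1]>-.36)&(W[...,1]<-.08)&(W[...,0]<.66)
    r=t&(Z<.064)&(Z>.038);r=cv2.morphologyEx(r.astype(np.uint8),cv2.MORPH_OPEN,np.ones((2,2)))>0
    print('tray',cv2.minAreaRect((W[r][:,:2]*1000).astype(np.float32)), cv2.boxPoints(cv2.minAreaRect((W[r][:,:2]*1000).astype(np.float32))).round().tolist(),np.median(Z[r]))
    k=t&(Z>.066);print('tab',k.sum(),W[k].mean(0) if k.any() else 0,W[k].round(3).tolist()[:20])
    g=reg&(f[...,1]>f[...,0]+40)&(f[...,1]>f[...,2]+30)&(Z>.045)&(Z<.062)&(W[...,1]>-.1)
    print('rack',cv2.minAreaRect((W[g][:,:2]*1000).astype(np.float32)))
    y,x=np.where(r);print(x.min(),x.max(),y.min(),y.max())
    a=c['frame'][max(y.min()-15,0):y.max()+15,x.min()-15:x.max()+15,::-1]
    cv2.imwrite(f'pics/{n}_c.png',cv2.resize(a,None,fx=4,fy=4,interpolation=cv2.INTER_CUBIC))
a,b=[cv2.imread(f'pics/{n}_c.png') for n in d];h=max(a.shape[0],b.shape[0])
p=lambda q:cv2.copyMakeBorder(q,0,h-q.shape[0],0,0,0)
cv2.imwrite('pics/both.png',np.hstack([p(a),p(b)])[:600,:800])
E
```

```text
scene table z -0.0013959199650656062
tray ((354.8036193847656, -205.93496704101562), (183.0792999267578, 736.1611938476562), 80.62177276611328) [[-23.0, -236.0], [703.0, -356.0], [733.0, -176.0], [7.0, -56.0]] 0.04177679115506028
tab 58 [ 0.59743267 -0.16213174  0.07689567] [[0.602, -0.153, 0.083], [0.603, -0.155, 0.083], [0.598, -0.152, 0.082], [0.597, -0.155, 0.085], [0.597, -0.157, 0.087], [0.603, -0.159, 0.082], [0.603, -0.161, 0.083], [0.595, -0.153, 0.082], [0.598, -0.155, 0.081], [0.598, -0.158, 0.082], [0.598, -0.16, 0.083], [0.599, -0.162, 0.085], [0.601, -0.164, 0.084], [0.602, -0.167, 0.083], [0.602, -0.169, 0.085], [0.596, -0.151, 0.076], [0.595, -0.154, 0.079], [0.594, -0.157, 0.081], [0.598, -0.158, 0.079], [0.597, -0.161, 0.081]]
rack ((560.3948974609375, 167.02598571777344), (224.64329528808594, 87.92973327636719), 89.82695770263672)
402 481 217 263
top table z 0.00023341970252532818
tray ((515.739013671875, -142.1153564453125), (132.18133544921875, 524.515380859375), 40.638526916503906) [[295.0, 14.0], [636.0, -384.0], [737.0, -298.0], [395.0, 100.0]] 0.04420957521466118
tab 28 [ 0.59949311 -0.16208792  0.08051856] [[0.604, -0.154, 0.08], [0.603, -0.156, 0.085], [0.603, -0.159, 0.086], [0.603, -0.163, 0.084], [0.603, -0.166, 0.084], [0.603, -0.168, 0.086], [0.604, -0.172, 0.083], [0.602, -0.153, 0.071], [0.601, -0.155, 0.078], [0.6, -0.156, 0.085], [0.6, -0.159, 0.084], [0.601, -0.163, 0.081], [0.6, -0.165, 0.087], [0.6, -0.168, 0.087], [0.6, -0.172, 0.085], [0.599, -0.153, 0.073], [0.597, -0.154, 0.08], [0.597, -0.156, 0.085], [0.597, -0.159, 0.086], [0.597, -0.162, 0.084]]
rack ((562.0926513671875, 165.10086059570312), (222.6042022705078, 86.37918090820312), 89.31190490722656)
393 452 160 202
```

View pics/both.png

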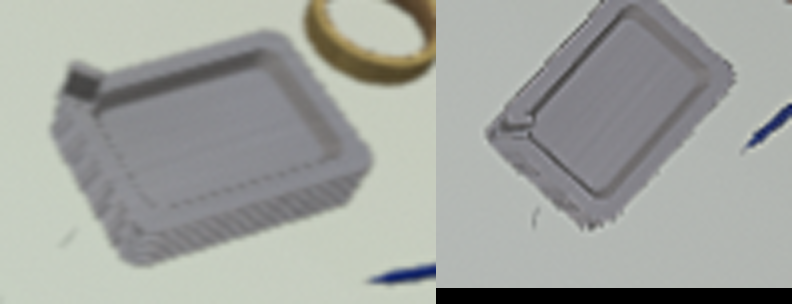

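Estimates so far: tab at about (0.598,-0.162) with its top at z=0.085, tray yaw about -37°, tray middle about (0.627,-0.244), rack middle about (0.561,0.166). I'll move above the tab and turn about -68°, so the jaws open along world +8°.

Call:
play_rows:
  commands:
    - [[0.03, -0.051, 0], [0, 0, -0.079]]
    - [[0.06, -0.103, 0], [0, 0, -0.158]]
    - [[0.09, -0.154, 0], [0, 0, -0.237]]
    - [[0.12, -0.205, 0], [0, 0, -0.316]]
    - [[0.15, -0.256, 0], [0, 0, -0.395]]
    - [[0.18, -0.308, 0], [0, 0, -0.475]]
    - [[0.211, -0.359, 0], [0, 0, -0.554]]
    - [[0.241, -0.41, 0], [0, 0, -0.633]]
    - [[0.271, -0.461, 0], [0, 0, -0.712]]
    - [[0.301, -0.513, 0], [0, 0, -0.791]]
  gripper: 0.087

```text
time_s: 1.35
position: [0.4482, 0.0927, 0.2136]
tcp_rot: [[0.858, -0.0, -0.514], [0.514, 0.0, 0.858], [0.0, -1.0, 0.0]]
force: [1.2, 1.1, 0.3]
opening: 0.998
```

Call:
play_rows:
  commands:
    - [[0.03, -0.051, 0], [0, 0, -0.079]]
    - [[0.06, -0.103, 0], [0, 0, -0.158]]
    - [[0.09, -0.154, 0], [0, 0, -0.237]]
    - [[0.12, -0.205, 0], [0, 0, -0.316]]
    - [[0.15, -0.256, 0], [0, 0, -0.395]]
    - [[0.15, -0.256, 0], [0, 0, -0.395]]
    - [[0.15, -0.256, 0], [0, 0, -0.395]]

```text
time_s: 2.22
position: [0.5965, -0.161, 0.2127]
tcp_rot: [[0.989, -0.002, -0.147], [0.147, 0.002, 0.989], [-0.002, -1.0, 0.002]]
force: [0.8, 0.2, 0.3]
opening: 0.997
```

```bash
python3 - <<'E'
from rig import *
import cv2,numpy as np,pickle
from h import *
s=read_state();c=capture('wrist');pickle.dump((s,c),open('w.pkl','wb'))
T=np.eye(4);T[:3,:3]=s['tcp_rot'];T[:3,3]=s['position'];T=T@c['hand_eye']
print(s['time_s'],s['position'],np.array(s['tcp_rot']).round(3).tolist(),s['joint_positions'],s['opening'])
W=cloud(c,T);cv2.imwrite('pics/w1.png',c['frame'][:,:,::-1])
ok=(c['depth']>0);k=ok&(W[...,2]>.066)&(W[...,2]<.095)&(np.hypot(W[...,0]-.598,W[...,1]+.162)<.04)
v,u=np.where(k);print('tab px',k.sum(),u.mean() if k.any() else 0,v.mean() if k.any() else 0)
kk=k&(W[...,2]>.08);print('tabtop',kk.sum(),cv2.minAreaRect((W[kk][:,:2]*1000).astype(np.float32)) if kk.sum()>4 else 0,np.median(W[kk][:,2]) if kk.any() else 0)
r=ok&(W[...,2]>.048)&(W[...,2]<.061)&(W[...,0]<.76)&(W[...,1]<-.1)&(np.hypot(W[...,0]-.627,W[...,1]+.244)<.12)
print('rim',r.sum(),cv2.minAreaRect((W[r][:,:2]*1000).astype(np.float32)),np.median(W[r][:,2]))
E
```

```text
2.225 [ 0.59653488 -0.16096417  0.21270988] [[0.989, -0.002, -0.147], [0.147, 0.002, 0.989], [-0.002, -1.0, 0.002]] [-2.54602727e+01  2.97956387e+01  8.30809532e+01  2.16532071e-02
  6.72908460e+01 -3.39362432e+01] 0.9972816414870388
tab px 175 329.93142857142857 186.96571428571428
tabtop 151 ((601.4016723632812, -161.28753662109375), (8.816792488098145, 21.580753326416016), 8.449820518493652) 0.08425218038139431
rim 3723 ((622.8816528320312, -244.81988525390625), (121.82923889160156, 171.69549560546875), 47.80402374267578) 0.05461794641092055
```

View pics/w1.png

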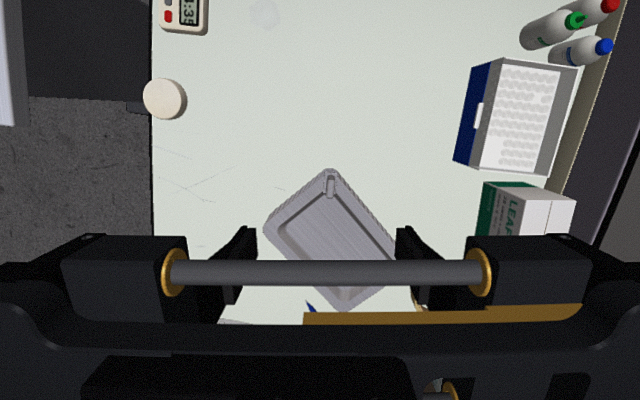

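The close view shows the tab at px (330,187) and the rim's near edges running from about (330,168) to (263,230) and from (345,170) to (395,245). The tab and rim estimates of yaw differ by about 5°, so I'll check quickly with edge fits.

```bash
python3 - <<'E'
import cv2,numpy as np,pickle
from h import *
s,c=pickle.load(open('w.pkl','rb'))
T=np.eye(4);T[:3,:3]=s['tcp_rot'];T[:3,3]=s['position'];T=T@c['hand_eye']
W=cloud(c,T);Z=W[...,2];ok=c['depth']>0
k=ok&(Z>.078)&(Z<.095)&(np.hypot(W[...,0]-.6014,W[...,1]+.1613)<.02)
P=W[k][:,:2];C=np.cov(P.T);w,V=np.linalg.eigh(C);print('tab pca',P.mean(0),np.degrees(np.arctan2(V[1,1],V[0,1])),np.sqrt(w*12))
r=ok&(Z>.05)&(Z<.06)&(np.hypot(W[...,0]-.623,W[...,1]+.245)<.12)
P=W[r][:,:2]
# edge points in a frame at -40deg; outermost point per bin on each side
for a0 in(-40,):
    a=np.radians(a0);R=np.array([[np.cos(a),np.sin(a)],[-np.sin(a),np.cos(a)]])
    Q=(P-[.623,-.245])@R.T
    for ax,sg,nm in((0,-1,'-x'),(1,1,'+y'),(1,-1,'-y'),(0,1,'+x')):
        o=1-ax;lim=.045 if o==1 else .07
        E=[]
        for b in np.arange(-lim,lim,.004):
            m=abs(Q[:,o]-b)<.002
            if m.sum()>2:
                e=(sg*Q[m,ax]).max()*sg
                if abs(abs(e)-(.085 if ax==0 else .06))<.008:E.append((b,e))
        E=np.array(E)
        if len(E)>5:
            p=np.polyfit(E[:,0],E[:,1],1);print(nm,len(E),'off',p[1],'yaw',a0+np.degrees(np.arctan(p[0]))*(1 if ax==1 else -1))
E
```

```text
tab pca [ 0.60115093 -0.16028918] 93.00123401983726 [0.00871258 0.02141886]
-x 23 off -0.08420816994849564 yaw -42.13390248579081
+y 31 off 0.0592260206394819 yaw -42.227393456507606
-y 24 off -0.05973857242051244 yaw -42.176366357335525
+x 15 off 0.08500047660845109 yaw -42.73424091648131
```

Both fits now agree: yaw -42.2°, tab (0.601,-0.1605), jaw axis at 2.8°. I'll descend to TCP z 0.084, which leaves the tips 4 mm above the rim.

Call:
play_rows:
  commands:
    - [[0.0045, 0.0005, -0.03], [0, 0, -0.098]]
    - [[0.0045, 0.0005, -0.06], [0, 0, -0.098]]
    - [[0.0045, 0.0005, -0.085], [0, 0, -0.098]]
    - [[0.0045, 0.0005, -0.105], [0, 0, -0.098]]
    - [[0.0045, 0.0005, -0.12], [0, 0, -0.098]]
    - [[0.0045, 0.0005, -0.1285], [0, 0, -0.098]]
    - [[0.0045, 0.0005, -0.1285], [0, 0, -0.098]]
    - [[0.0045, 0.0005, -0.1285], [0, 0, -0.098]]

```text
time_s: 3.28
position: [0.6026, -0.1611, 0.0859]
tcp_rot: [[0.999, 0.001, -0.05], [0.05, -0.001, 0.999], [0.001, -1.0, -0.001]]
force: [-0.9, -0.3, 0.9]
opening: 0.999
```

```bash
python3 - <<'E'
from rig import *
import cv2,numpy as np
s=read_state();print(s['position'],np.array(s['tcp_rot']).round(4).tolist(),s['force'])
c=capture('wrist');cv2.imwrite('pics/w2.png',c['frame'][:,:,::-1])
E
```

```text
[ 0.60259959 -0.16112848  0.0858932 ] [[0.9987, 0.0013, -0.05], [0.05, -0.0006, 0.9987], [0.0013, -1.0, -0.0007]] [-0.92559069 -0.31699041  0.94325531]
```

View pics/w2.png

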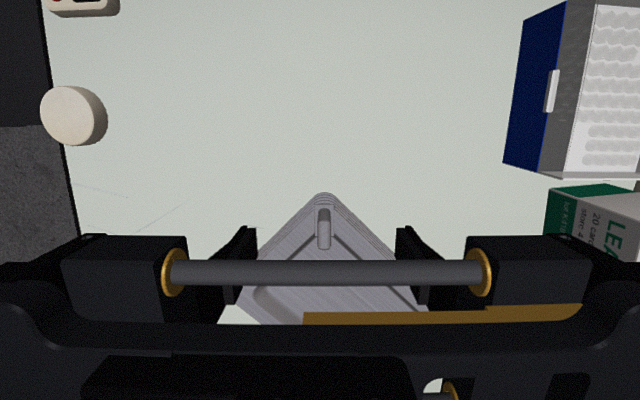

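The tab at px (323,228) is centred between the jaws, whose middle is about px 325. Lowering 2 mm and closing.

Call:
play_rows:
  commands:
    - [[-0.001, 0, -0.002], [0, 0, 0]]
    - [[-0.001, 0, -0.002], [0, 0, 0]]

```text
time_s: 3.58
position: [0.6009, -0.161, 0.0833]
tcp_rot: [[0.999, -0.0, -0.05], [0.05, -0.0, 0.999], [-0.0, -1.0, -0.0]]
force: [1.2, -0.5, -0.4]
opening: 0.998
```

Call:
play_rows:
  commands:
    - [[0, 0, 0], [0, 0, 0]]
    - [[0, 0, 0], [0, 0, 0]]
    - [[0, 0, 0], [0, 0, 0]]
    - [[0, 0, 0], [0, 0, 0]]
    - [[0, 0, 0], [0, 0, 0]]
    - [[0, 0, 0], [0, 0, 0]]
    - [[0, 0, 0], [0, 0, 0]]
    - [[0, 0, 0], [0, 0, 0]]
  gripper: 0.0

```text
time_s: 4.58
position: [0.6011, -0.161, 0.0832]
tcp_rot: [[0.999, 0.0, -0.05], [0.05, -0.0, 0.999], [0.0, -1.0, -0.0]]
force: [0.9, 0.2, -0.6]
opening: 0.171
```

Call:
play_rows:
  commands:
    - [[0, 0, 0], [0, 0, 0]]
    - [[0, 0, 0], [0, 0, 0]]
    - [[0, 0, 0], [0, 0, 0]]
    - [[0, 0, 0], [0, 0, 0]]
    - [[0, 0, 0], [0, 0, 0]]
    - [[0, 0, 0], [0, 0, 0]]

```text
time_s: 5.32
position: [0.6011, -0.1609, 0.0831]
tcp_rot: [[0.999, -0.0, -0.05], [0.05, 0.0, 0.999], [-0.0, -1.0, 0.0]]
force: [0.4, -0.3, -1.2]
opening: 0.005
```

```bash
cat > peel.py <<'E'
import numpy as np
from scipy.spatial.transform import Rotation as R
def tray(yaw=-42.2,c=(.623,-.245,.04)):
    return R.from_euler('z',yaw,degrees=True),np.array(c)
Ry,c=tray()
tab=Ry.apply([-.073,.048,.03])+c; far=Ry.apply([.075,-.05,.007])+c
d=(far-tab)*[1,1,0];d/=np.linalg.norm(d)
ax=np.cross([0,0,1],d)   # +rot about ax tips far down; we rotate about far so tab goes up
tcp=np.array([.6011,-.161,.0832])
if __name__=='__main__':
    print('far',far,'axis',ax,'tab',tab)
    for a in np.arange(1,13):
        q=R.from_rotvec(ax*np.radians(a));print(a,(q.apply(tcp-far)+far-tcp).round(4),(q.as_rotvec()).round(4),'tab rise',(q.apply(tab-far)+far-tab)[2].round(4))
E
python3 peel.py
```

```text
far [ 0.64497432 -0.33241927  0.047     ] axis [ 0.96906321  0.24681265 -0.        ] tab [ 0.60116385 -0.16040578  0.07      ]
1 [ 0.0002 -0.0006  0.0031] [ 0.0169  0.0043 -0.    ] tab rise 0.0031
2 [ 0.0003 -0.0013  0.0062] [ 0.0338  0.0086 -0.    ] tab rise 0.0062
3 [ 0.0005 -0.0021  0.0092] [ 0.0507  0.0129 -0.    ] tab rise 0.0093
4 [ 0.0007 -0.0029  0.0123] [ 0.0677  0.0172 -0.    ] tab rise 0.0123
5 [ 0.0009 -0.0037  0.0153] [ 0.0846  0.0215 -0.    ] tab rise 0.0154
6 [ 0.0012 -0.0046  0.0183] [ 0.1015  0.0258 -0.    ] tab rise 0.0184
7 [ 0.0014 -0.0056  0.0213] [ 0.1184  0.0302 -0.    ] tab rise 0.0215
8 [ 0.0017 -0.0066  0.0243] [ 0.1353  0.0345 -0.    ] tab rise 0.0245
9 [ 0.0019 -0.0076  0.0272] [ 0.1522  0.0388 -0.    ] tab rise 0.0275
10 [ 0.0022 -0.0087  0.0302] [ 0.1691  0.0431 -0.    ] tab rise 0.0305
11 [ 0.0025 -0.0098  0.0331] [ 0.186   0.0474 -0.    ] tab rise 0.0334
12 [ 0.0028 -0.011   0.036 ] [ 0.203   0.0517 -0.    ] tab rise 0.0364
```

The jaws shut fully (opening 0.005), so the tab was missed. I'll look at why.

```bash
python3 - <<'E'
from rig import *
import cv2,numpy as np,pickle
from h import *
s=read_state();c=capture('wrist');e=capture('scene');t=capture('top')
pickle.dump((s,c,e,t),open('x.pkl','wb'))
print(s['position'],s['opening'],c['hand_eye'].round(3).tolist())
a=cv2.resize(e['frame'][150:300,350:500],(450,450),interpolation=cv2.INTER_CUBIC)
b=cv2.resize(c['frame'][150:400,240:440],(350,438))
b=cv2.copyMakeBorder(b,0,12,0,0,0)
cv2.imwrite('pics/x.png',np.hstack([a,b])[:,:,::-1])
E
```

```text
[ 0.60105516 -0.16094822  0.08313527] 0.005143805137378369 [[1.0, -0.0, -0.001, 0.001], [0.001, -0.279, 0.96, -0.171], [-0.001, -0.96, -0.279, 0.077], [0.0, 0.0, 0.0, 1.0]]
```

View pics/x.png

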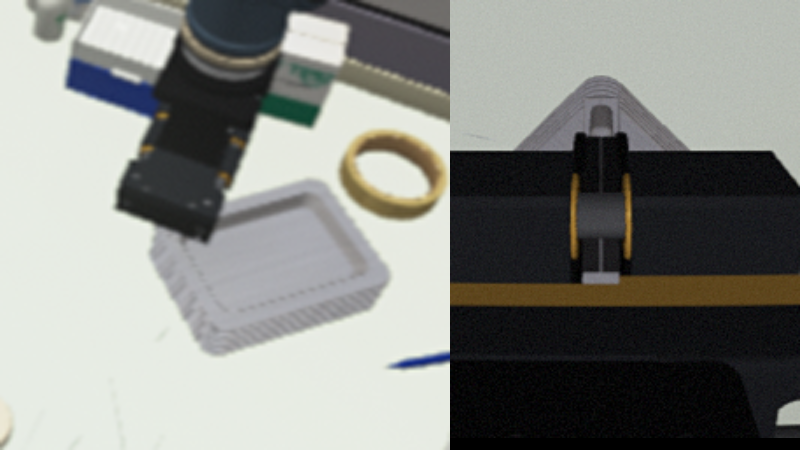

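The wrist crop shows the tab, at crop px (600,120), beyond the closed fingers on the image-up (+y) side. I'll compare finger and tab positions in the clouds.

```bash
python3 - <<'E'
import cv2,numpy as np,pickle
from h import *
s,c,e,t=pickle.load(open('x.pkl','rb'))
T=np.eye(4);T[:3,:3]=s['tcp_rot'];T[:3,3]=s['position'];T=T@c['hand_eye']
W=cloud(c,T)
for v in list(range(190,312,6)): print(v,[(W[v,u]*1000).round().astype(int).tolist() for u in(320,326,332)],c['frame'][v,326])
s0,c0=pickle.load(open('w.pkl','rb'));d=pickle.load(open('d.pkl','rb'))
for n,q in(('scene',e),('top',t)):
    W=cloud(q);Z=W[...,2];near=(q['depth']>0)&(np.hypot(W[...,0]-.6,W[...,1]+.161)<.06)
    for lo,hi in((.06,.09),(.09,.12),(.12,.16)):
        k=near&(Z>lo)&(Z<hi)
        if k.sum():print(n,lo,hi,k.sum(),W[k].min(0).round(3),W[k].max(0).round(3),W[k].mean(0).round(3))
E
```

```text
190 [[596, -152, 0], [601, -151, 0], [607, -151, 1]] [186 189 182]
196 [[596, -153, 14], [601, -151, 22], [607, -153, 14]] [111 111 116]
202 [[596, -151, 38], [601, -151, 40], [606, -151, 37]] [127 128 135]
208 [[597, -150, 57], [601, -150, 56], [606, -150, 57]] [124 123 131]
214 [[597, -153, 62], [601, -151, 68], [606, -155, 55]] [83 78 81]
220 [[597, -152, 76], [601, -151, 79], [605, -153, 74]] [80 79 78]
226 [[597, -153, 84], [601, -153, 84], [605, -153, 83]] [131 125 137]
232 [[598, -151, 99], [601, -151, 99], [605, -151, 99]] [38 34 40]
238 [[598, -151, 108], [601, -150, 109], [605, -150, 108]] [33 36 40]
244 [[598, -151, 115], [601, -151, 115], [604, -151, 115]] [42 39 41]
250 [[598, -151, 122], [601, -154, 116], [604, -151, 121]] [28 25 29]
256 [[598, -151, 128], [601, -150, 129], [604, -151, 128]] [31 32 34]
262 [[598, -128, 176], [600, -128, 176], [602, -127, 177]] [42 43 44]
268 [[598, -129, 177], [600, -128, 178], [602, -128, 179]] [58 56 62]
274 [[598, -130, 180], [600, -130, 179], [602, -130, 180]] [63 65 70]
280 [[598, -132, 179], [600, -132, 179], [602, -131, 180]] [66 69 69]
286 [[599, -160, 141], [602, -160, 141], [604, -160, 141]] [62 59 65]
292 [[599, -163, 141], [602, -162, 142], [605, -162, 142]] [78 77 82]
298 [[599, -166, 141], [602, -166, 141], [605, -166, 141]] [76 79 81]
304 [[599, -171, 140], [602, -170, 141], [605, -169, 141]] [76 75 78]
310 [[601, -251, 41], [606, -251, 41], [612, -251, 41]] [127 127 136]
```

```bash
python3 - <<'E'
import numpy as np,pickle
from h import *
for nm in('w.pkl','x.pkl'):
    q=pickle.load(open(nm,'rb'));s,c=q[0],q[1]
    W=cloud(c,c['hand_eye'])*1000   # tool frame, y ahead
    print(nm,s['opening'])
    for u in ((235,243,250,405,412) if nm[0]=='w' else (318,326,334)):
        print(u,[(v,*W[v,u].round().astype(int)) for v in range(222,308,4)])
E
```

```text
w.pkl 0.9972816414870388
235 [(222, np.int64(-132), np.int64(212), np.int64(-72)), (226, np.int64(-133), np.int64(213), np.int64(-79)), (230, np.int64(-134), np.int64(213), np.int64(-86)), (234, np.int64(-51), np.int64(-23), np.int64(12)), (238, np.int64(-50), np.int64(-27), np.int64(11)), (242, np.int64(-48), np.int64(-33), np.int64(12)), (246, np.int64(-48), np.int64(-34), np.int64(10)), (250, np.int64(-46), np.int64(-39), np.int64(10)), (254, np.int64(-45), np.int64(-44), np.int64(10)), (258, np.int64(-44), np.int64(-47), np.int64(10)), (262, np.int64(-27), np.int64(-94), np.int64(34)), (266, np.int64(-27), np.int64(-94), np.int64(32)), (270, np.int64(-27), np.int64(-96), np.int64(32)), (274, np.int64(-27), np.int64(-95), np.int64(30)), (278, np.int64(-27), np.int64(-97), np.int64(30)), (282, np.int64(-27), np.int64(-96), np.int64(28)), (286, np.int64(-43), np.int64(-55), np.int64(-1)), (290, np.int64(-43), np.int64(-55), np.int64(-3)), (294, np.int64(-43), np.int64(-55), np.int64(-5)), (298, np.int64(-43), np.int64(-56), np.int64(-7)), (302, np.int64(-43), np.int64(-56), np.int64
[... 7166 characters left out ...]
 np.int64(11)), (254, np.int64(5), np.int64(-44), np.int64(10)), (258, np.int64(5), np.int64(-47), np.int64(10)), (262, np.int64(3), np.int64(-94), np.int64(34)), (266, np.int64(3), np.int64(-95), np.int64(33)), (270, np.int64(3), np.int64(-97), np.int64(33)), (274, np.int64(3), np.int64(-97), np.int64(31)), (278, np.int64(3), np.int64(-97), np.int64(30)), (282, np.int64(3), np.int64(-97), np.int64(29)), (286, np.int64(4), np.int64(-57), np.int64(1)), (290, np.int64(4), np.int64(-58), np.int64(-1)), (294, np.int64(4), np.int64(-59), np.int64(-2)), (298, np.int64(4), np.int64(-57), np.int64(-6)), (302, np.int64(4), np.int64(-59), np.int64(-7)), (306, np.int64(8), np.int64(42), np.int64(-86))]
```

By depth, the fingertips end about 7 mm behind the TCP, not 25 mm ahead as stated. They closed just above the tab, whose top is at 84 mm. I'll reopen and go about 28 mm lower so the tips sit near z≈0.062, watching the force.

Call:
play_rows:
  commands:
    - [[0, 0, 0], [0, 0, 0]]
    - [[0, 0, 0], [0, 0, 0]]
    - [[0, 0, 0], [0, 0, 0]]
    - [[0, 0, 0], [0, 0, 0]]
    - [[0, 0, 0], [0, 0, 0]]
    - [[0, 0, 0], [0, 0, 0]]
    - [[0, 0, 0], [0, 0, 0]]
    - [[0, 0, 0], [0, 0, 0]]
  gripper: 0.06

```text
time_s: 6.48
position: [0.6011, -0.1609, 0.0831]
tcp_rot: [[0.999, 0.0, -0.05], [0.05, 0.0, 0.999], [0.0, -1.0, 0.0]]
force: [-0.2, -0.0, 0.7]
opening: 0.685
```

Call:
play_rows:
  commands:
    - [[0, 0, -0.008], [0, 0, 0]]
    - [[0, 0, -0.016], [0, 0, 0]]
    - [[0, 0, -0.022], [0, 0, 0]]
    - [[0, 0, -0.022], [0, 0, 0]]
    - [[0, 0, -0.022], [0, 0, 0]]

```text
time_s: 7.1
position: [0.6012, -0.161, 0.0611]
tcp_rot: [[0.999, 0.0, -0.05], [0.05, -0.0, 0.999], [0.0, -1.0, -0.0]]
force: [0.2, 0.5, -0.1]
opening: 0.686
```

```bash
python3 - <<'E'
from rig import *
import numpy as np,pickle,cv2
from h import *
s=read_state();c=capture('wrist')
print(s['time_s'],s['position'],s['force'],s['opening'])
T=np.eye(4);T[:3,:3]=s['tcp_rot'];T[:3,3]=s['position'];T=T@c['hand_eye']
L=cloud(c,c['hand_eye'])*1000;W=cloud(c,T)*1000
m=(abs(L[...,0])>22)&(abs(L[...,0])<60)&(abs(L[...,2])<16)&(c['depth']>0)
f=m&(c['frame'].max(2)<75)&(L[...,1]<30);print('dark finger max tool y',np.sort(L[f][:,1])[-15:].round(1))
k=(np.hypot(W[...,0]-601,W[...,1]+160)<18)&(W[...,2]>76)&(W[...,2]<95)
v,u=np.where(k);print('tab',k.sum(),W[k].mean(0),np.median(L[k],0),u.mean(),v.mean())
cv2.imwrite('pics/w3.png',c['frame'][:,:,::-1])
E
```

```text
7.1 [ 0.60117676 -0.16100739  0.06111497] [ 0.16218147  0.50381912 -0.12465514] 0.6858168506024903
dark finger max tool y [-9.4 -9.4 -9.4 -9.3 -9.2 -9.1 -9.1 -8.9 -8.8 -8.8 -8.7 -8.6 -8.6 -8.2
 -8. ]
tab 433 [ 601.40479737 -156.49852325   83.38677081] [  0.63744145 -23.03559491   4.95847234] 325.67898383371823 245.53348729792148
```

View pics/w3.png

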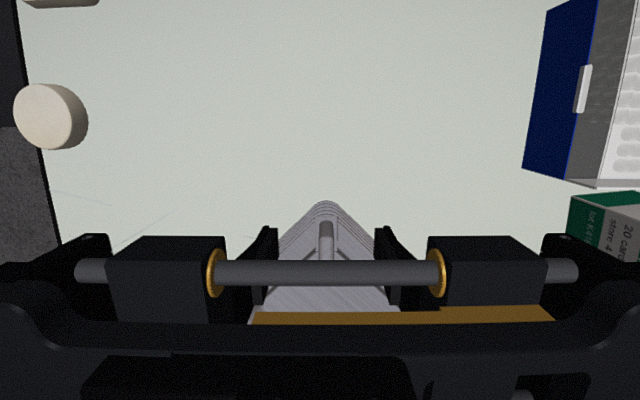

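The tab at px (326,245) is now between the jaws, with the tips at z≈0.069. I'll go 8 mm lower and close.

Call:
play_rows:
  commands:
    - [[0, 0, -0.005], [0, 0, 0]]
    - [[0, 0, -0.008], [0, 0, 0]]
    - [[0, 0, -0.008], [0, 0, 0]]

```text
time_s: 7.52
position: [0.6008, -0.1608, 0.0528]
tcp_rot: [[0.999, -0.001, -0.05], [0.05, 0.0, 0.999], [-0.001, -1.0, 0.0]]
force: [0.1, -0.4, -0.6]
opening: 0.686
```

Call:
play_rows:
  commands:
    - [[0, 0, 0], [0, 0, 0]]
    - [[0, 0, 0], [0, 0, 0]]
    - [[0, 0, 0], [0, 0, 0]]
    - [[0, 0, 0], [0, 0, 0]]
    - [[0, 0, 0], [0, 0, 0]]
    - [[0, 0, 0], [0, 0, 0]]
    - [[0, 0, 0], [0, 0, 0]]
    - [[0, 0, 0], [0, 0, 0]]
    - [[0, 0, 0], [0, 0, 0]]
    - [[0, 0, 0], [0, 0, 0]]
  gripper: 0.0

```text
time_s: 8.78
position: [0.6011, -0.161, 0.0532]
tcp_rot: [[0.999, 0.0, -0.05], [0.05, -0.0, 0.999], [0.0, -1.0, -0.0]]
force: [-0.2, -0.1, -0.1]
opening: 0.102
```

Gripped: the opening of 0.102 is 8.9 mm. Computing the peel path for this TCP height.

```bash
sed -i 's/.6011,-.161,.0832/.6011,-.161,.0532/' peel.py; python3 peel.py
```

```text
far [ 0.64497432 -0.33241927  0.047     ] axis [ 0.96906321  0.24681265 -0.        ] tab [ 0.60116385 -0.16040578  0.07      ]
1 [ 0.     -0.0001  0.0031] [ 0.0169  0.0043 -0.    ] tab rise 0.0031
2 [ 0.0001 -0.0003  0.0062] [ 0.0338  0.0086 -0.    ] tab rise 0.0062
3 [ 0.0001 -0.0005  0.0093] [ 0.0507  0.0129 -0.    ] tab rise 0.0093
4 [ 0.0002 -0.0008  0.0123] [ 0.0677  0.0172 -0.    ] tab rise 0.0123
5 [ 0.0003 -0.0012  0.0154] [ 0.0846  0.0215 -0.    ] tab rise 0.0154
6 [ 0.0004 -0.0016  0.0185] [ 0.1015  0.0258 -0.    ] tab rise 0.0184
7 [ 0.0005 -0.002   0.0215] [ 0.1184  0.0302 -0.    ] tab rise 0.0215
8 [ 0.0006 -0.0025  0.0246] [ 0.1353  0.0345 -0.    ] tab rise 0.0245
9 [ 0.0008 -0.0031  0.0276] [ 0.1522  0.0388 -0.    ] tab rise 0.0275
10 [ 0.0009 -0.0036  0.0306] [ 0.1691  0.0431 -0.    ] tab rise 0.0305
11 [ 0.0011 -0.0043  0.0336] [ 0.186   0.0474 -0.    ] tab rise 0.0334
12 [ 0.0013 -0.005   0.0367] [ 0.203   0.0517 -0.    ] tab rise 0.0364
```

Call:
play_rows:
  commands:
    - [[0, -0.0001, 0.0031], [0.0169, 0.0043, 0]]
    - [[0.0001, -0.0003, 0.0062], [0.0338, 0.0086, 0]]
    - [[0.0001, -0.0005, 0.0093], [0.0507, 0.0129, 0]]
    - [[0.0002, -0.0008, 0.0123], [0.0677, 0.0172, 0]]
    - [[0.0003, -0.0012, 0.0154], [0.0846, 0.0215, 0]]
    - [[0.0004, -0.0016, 0.0185], [0.1015, 0.0258, 0]]
    - [[0.0005, -0.002, 0.0215], [0.1184, 0.0302, 0]]
    - [[0.0006, -0.0025, 0.0246], [0.1353, 0.0345, 0]]
    - [[0.0008, -0.0031, 0.0276], [0.1522, 0.0388, 0]]
    - [[0.0009, -0.0036, 0.0296], [0.1645, 0.0419, 0]]

```text
time_s: 10.02
position: [0.6022, -0.1647, 0.0831]
tcp_rot: [[0.998, -0.041, -0.046], [0.053, 0.164, 0.985], [-0.033, -0.986, 0.166]]
force: [0.0, 1.1, 1.7]
opening: 0.098
```

```bash
cat > chk.py <<'E'
from rig import *
import numpy as np,pickle,cv2,sys
from h import *
s=read_state();c=capture('wrist')
print(s['time_s'],s['position'],s['force'],s['moment'],s['opening'])
T=np.eye(4);T[:3,:3]=s['tcp_rot'];T[:3,3]=s['position'];T=T@c['hand_eye']
W=cloud(c,T)
e=capture('scene');V=cloud(e);t=capture('top');U=cloud(t)
pickle.dump((s,c,e,t),open('chk.pkl','wb'))
ctr=np.array([float(a) for a in sys.argv[1:3]]);zmin=float(sys.argv[3])
for n,P,q in(('wrist',W,c),('scene',V,e),('top',U,t)):
    col=q['frame'].astype(int)
    # grey-violet steel, floor of tray: points within 40 mm of the middle
    k=(q['depth']>0)&(np.hypot(P[...,0]-ctr[0],P[...,1]-ctr[1])<.033)&(P[...,2]>zmin)&(P[...,2]<zmin+.12)&(col.min(2)>85)
    if k.sum()<40: print(n,k.sum());continue
    X=P[k];z0=np.median(X[:,2])
    A=np.c_[X[:,:2]-ctr,np.ones(len(X))];w=np.ones(len(X))>0
    for _ in range(5):
        p=np.linalg.lstsq(A[w],X[w,2],rcond=None)[0];r=X[:,2]-A@p;w=abs(r)<.004
    print(n,k.sum(),w.sum(),'z at ctr',p[2].round(4),'slope',p[:2].round(3),'tilt deg',np.degrees(np.arctan(np.hypot(*p[:2]))).round(1),'rotvec to level',np.round([-p[1],p[0]],3))
E
python3 chk.py .623 -.245 .03
```

```text
10.025 [ 0.60217473 -0.16470813  0.0830669 ] [0.04343965 1.11923111 1.66848342] [ 0.0328346  -0.0594773   0.09818668] 0.09812792432371453
wrist 320 320 z at ctr 0.0568 slope [-0.035  0.183] tilt deg 10.5 rotvec to level [-0.183 -0.035]
scene 368 368 z at ctr 0.0559 slope [-0.037  0.143] tilt deg 8.4 rotvec to level [-0.143 -0.037]
top 0
```

The tray is tilted about 9.5° and its middle is up 16 mm, so the far corner is still down, as intended. I'll hold briefly, then lift straight up.

Call:
play_rows:
  commands:
    - [[0, 0, 0], [0, 0, 0]]
    - [[0, 0, 0], [0, 0, 0]]
    - [[0, 0, 0.005], [0, 0, 0]]
    - [[0, 0, 0.01], [0, 0, 0]]
    - [[0, 0, 0.015], [0, 0, 0]]
    - [[0, 0, 0.02], [0, 0, 0]]
    - [[0, 0, 0.03], [0, 0, 0]]
    - [[0, 0, 0.045], [0, 0, 0]]
    - [[0, 0, 0.06], [0, 0, 0]]
    - [[0, 0, 0.08], [0, 0, 0]]

```text
time_s: 11.42
position: [0.6019, -0.1645, 0.164]
tcp_rot: [[0.998, -0.042, -0.046], [0.053, 0.164, 0.985], [-0.033, -0.986, 0.166]]
force: [0.3, -0.6, -0.7]
opening: 0.102
```

```bash
python3 chk.py .623 -.245 .07; python3 - <<'E'
import pickle,cv2,numpy as np
s,c,e,t=pickle.load(open('chk.pkl','rb'))
a=cv2.resize(e['frame'][130:290,340:500],(400,400),interpolation=cv2.INTER_CUBIC);b=cv2.resize(c['frame'],(400,250))
cv2.imwrite('pics/l.png',np.hstack([a,cv2.copyMakeBorder(b,0,150,0,0,0)])[:,:,::-1])
E
```

```text
11.425 [ 0.60189048 -0.16449835  0.16395922] [ 0.25386919 -0.59059416 -0.65516454] [-0.14983898  0.05943058  0.01573976] 0.10219413103110221
wrist 316 316 z at ctr 0.1374 slope [-0.038  0.177] tilt deg 10.3 rotvec to level [-0.177 -0.038]
scene 422 422 z at ctr 0.1401 slope [-0.035  0.158] tilt deg 9.2 rotvec to level [-0.158 -0.035]
top 0
```

View pics/l.png

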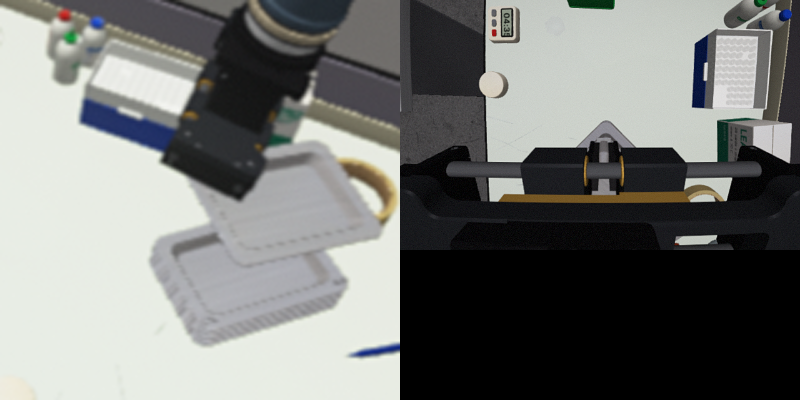

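The scene crop shows the tray clear above an undisturbed stack, tilted about 9.7°. Next: raise, level, and carry over the rack.

Call:
play_rows:
  commands:
    - [[0, 0, 0.01], [-0.02, -0.005, 0]]
    - [[0, 0, 0.025], [-0.05, -0.012, 0]]
    - [[0, 0, 0.045], [-0.08, -0.02, 0]]
    - [[0, 0, 0.06], [-0.11, -0.028, 0]]
    - [[0, 0.005, 0.075], [-0.14, -0.036, 0]]
    - [[-0.002, 0.015, 0.08], [-0.165, -0.042, 0]]
    - [[-0.006, 0.035, 0.08], [-0.165, -0.042, 0]]
    - [[-0.01, 0.065, 0.08], [-0.165, -0.042, 0]]
    - [[-0.015, 0.1, 0.08], [-0.165, -0.042, 0]]
    - [[-0.02, 0.135, 0.08], [-0.165, -0.042, 0]]

```text
time_s: 12.82
position: [0.5806, -0.0272, 0.2417]
tcp_rot: [[0.999, -0.002, -0.05], [0.05, 0.001, 0.999], [-0.002, -1.0, 0.001]]
force: [-0.2, 0.3, -0.8]
opening: 0.099
```

Call:
play_rows:
  commands:
    - [[-0.005, 0.035, 0], [0, 0, 0]]
    - [[-0.01, 0.07, 0], [0, 0, 0]]
    - [[-0.016, 0.105, 0], [0, 0, 0]]
    - [[-0.021, 0.14, 0], [0, 0, 0]]
    - [[-0.027, 0.175, 0], [0, 0, 0]]
    - [[-0.032, 0.21, 0], [0, 0, 0]]
    - [[-0.037, 0.24, 0], [0, 0, 0]]
    - [[-0.041, 0.262, 0], [0, 0, 0]]
    - [[-0.043, 0.275, 0], [0, 0, 0]]
    - [[-0.043, 0.28, 0], [0, 0, 0]]

```text
time_s: 14.08
position: [0.5381, 0.2512, 0.2423]
tcp_rot: [[0.999, -0.001, -0.051], [0.051, -0.001, 0.999], [-0.001, -1.0, -0.001]]
force: [0.2, 0.1, -1.8]
opening: 0.101
```

Call:
play_rows:
  commands:
    - [[0, 0, 0], [0, 0, 0]]
    - [[0, 0, 0], [0, 0, 0]]
    - [[0, 0, 0], [0, 0, 0]]
    - [[0, 0, 0], [0, 0, 0]]
    - [[0, 0, 0], [0, 0, 0]]
    - [[0, 0, 0], [0, 0, 0]]

```text
time_s: 14.82
position: [0.539, 0.2504, 0.2428]
tcp_rot: [[0.999, 0.0, -0.05], [0.05, -0.0, 0.999], [0.0, -1.0, -0.0]]
force: [0.3, -0.2, -1.3]
opening: 0.103
```

```bash
python3 chk.py .561 .166 .17; python3 - <<'E'
import pickle,cv2,numpy as np
from h import *
s,c,e,t=pickle.load(open('chk.pkl','rb'))
P=cloud(t);k=(t['depth']>0)&(P[...,2]>.045)&(P[...,2]<.062)&(t['frame'][...,1].astype(int)>t['frame'][...,0]+40)
for n,q in(('scene',e),('top',t)):
    P=cloud(q);f=q['frame'].astype(int);k=(q['depth']>0)&(P[...,2]>.2)&(P[...,2]<.27)&(f.min(2)>85)&(np.hypot(P[...,0]-.561,P[...,1]-.166)<.13)
    print(n,k.sum(),cv2.minAreaRect((P[k][:,:2]*1000).astype(np.float32)))
a=cv2.resize(e['frame'][80:320,180:500],(400,300));b=cv2.resize(t['frame'][80:320,180:500],(400,300))
cv2.imwrite('pics/f.png',np.hstack([a,b])[:,:,::-1])
E
```

```text
14.825 [0.53901147 0.25036947 0.24275097] [ 0.29280359 -0.19867224 -1.28122638] [-0.0051704   0.04600109  0.02164412] 0.10254430895102863
wrist 295 295 z at ctr 0.2304 slope [0.004 0.02 ] tilt deg 1.1 rotvec to level [-0.02   0.004]
scene 371 370 z at ctr 0.2293 slope [-0.006 -0.006] tilt deg 0.5 rotvec to level [ 0.006 -0.006]
top 479 467 z at ctr 0.2312 slope [0.009 0.007] tilt deg 0.6 rotvec to level [-0.007  0.009]
scene 2161 ((557.7537231445312, 167.20187377929688), (123.08796691894531, 175.77923583984375), 47.72037124633789)
top 2517 ((560.63330078125, 163.31068420410156), (120.18065643310547, 169.7692413330078), 47.846527099609375)
```

View pics/f.png

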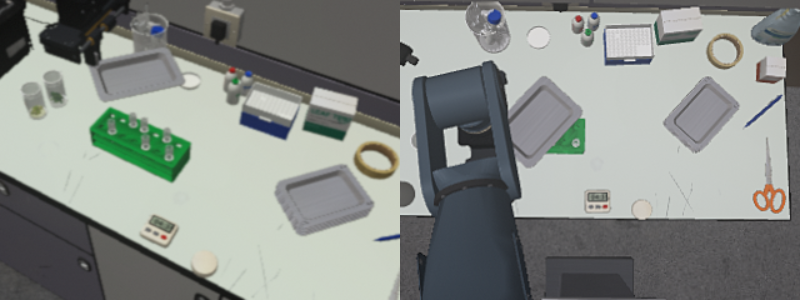

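The tray is level, centred over the rack at z≈0.23, and held still. Everything else is in place, so I'm handing in.

```bash
python3 -c "
from rig import *
print(hand_in())"
```

```text
the job is handed in; nothing more can be done
None
```

I peeled the top tray off its stack by the tab and handed in at about 14.8 s with it held level over the tube rack. `hand_in()` gives no verdict, so these are my own measurements.

- **Peel:** I tipped the tray about 9.5° around its far corner, which raised the tab roughly 30 mm. The tray's middle rose 16 mm, which fits the far corner still being down. I then lifted it straight off, levelled it and carried it over.
- **Final pose:** the tray's middle is within about 4 mm of the rack's measured middle. It is about 0.23 m above the worktop and tilted 0.5–1.1° across the three cameras. The jaws read about 9 mm, the tab's thickness.
- **Surroundings:** in the last pictures the stack, rack and bystanders look undisturbed; I did not re-measure their positions.

**What failed or disagreed:**
- **First grip missed:** the jaws closed just above the tab. Depth images put the fingertips about 8 mm behind the TCP, while the description says 25 mm ahead. I reopened and went 30 mm lower.
- **Tray angle:** the first close-up measurements disagreed by about 5°. Fitting the rim edges settled it at -42°.

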